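# Fit and hold a sprung bayonet cover on a gearbox case

## Robot

A 6-joint arm with a two-finger parallel gripper is mounted at the origin on the work surface. World frame = base frame: x ahead of the robot, y to its left, z up, the work surface at z = 0. Lengths are in m, angles in rad, forces in N, time in s.
With the tool pointing down it reaches from about 0.325 to 0.775 m from the base axis. Payload 5.5 kg.
Tool frame: the origin (TCP) lies between the finger pads; the fingertips stand 8 mm ahead of it and the grasp point (between the pads) lies 11 mm behind it (tcp_to_tips is the distance from the TCP to the fingertips, in m); z points along the fingers, y is the direction in which the jaws open and shut (so a half turn about z gives the same grasp; the last joint's range is limited). The gripper opens to 88 mm and grips with 3 to 60 N. Pads are 20 mm wide; open, the fingers measure 115 mm over their backs; the gripper's body (75 mm by 178 mm) begins 61 mm behind the grasp point.
Start: joints at [1.055, 0.091, 1.231, -0, 1.82, -0.057], TCP at [0.266, 0.538, 0.231] pointing down, gripper open.
Joint ranges: [-2.87, 2.87], [-0.86, 2.18], [0.17, 2.46], [-1.51, 4.65], [0.06, 2.69], [-2.65, 2.65]. Speed limits (rad/s): [2.57, 2.57, 3.01, 3.14, 3.14, 3.14].

## Interface

Orientations are given as a unit quaternion [w, x, y, z].
In Python, from bench import * gives the robot as it stands. Calls block until the motion is done:
- move_to(position, orientation): joint-space move of the TCP to a pose.
- move_l(position, speed=0.15, orientation=None): straight line of the TCP; orientation=None keeps the orientation; speed is the mean speed in m/s.
- movej(angles): joint-space move.
- gripper_open() and close(): open the fingers fully, or close them until they stop; the grip force is fixed at half the most.
- hold(seconds).
- inverse_kinematics(position, orientation): joint angles nearest the present ones, or None.
- state(): the state.
- get_image(name): name is "scene" or "side" or "wrist"; returns a dict with "frame" (480x640x3 uint8, blue, green, red), "depth" (480x640 float32, m along the optical axis (not along the pixel's ray), 0 where there is no reading), "camera_matrix" (3x3 intrinsics, pixels), "view" (4x4, takes a point from world to camera coordinates). Camera axes: x right, y up, looking along -z (the intrinsics and any distortion apply to the point x, -y, -z); pixel columns grow to the right and rows downward; lengths in m; the calibration is good to about 2 mm. The wrist camera is an equidistant fisheye: a pixel r from the principal point sees the ray r / f radians off the axis. A picture is of the moment at which its call begins.
A pose or a line that the arm cannot do raises IKError and nothing moves.
- job_done(): hands the job in, once; it reports no verdict.
The state is a dict: "time": time; "joint_pos": joint angles; "dq": joint speeds; "joint_torque": joint torques, N m; "ee_pos": TCP position; "ee_rot": TCP orientation; "ft_force": force on the tool from outside, world axes, zero at the start; "moment": the same for the moment, N m; "finger_gap": finger opening in m.
Only numpy, scipy, OpenCV 4.12 (cv2) and the standard library are available. Lean on these libraries where they do the work, as an engineer would, in place of code of your own. Each camera call takes 0.05 s, during which the arm holds its last target.

## Task

Fit the spring cover to the gearbox case: take the cover with the bar grip off the bench, enter its two side lugs in the slots of the case's bore, push it in against the spring and twist it about a quarter turn clockwise, seen from above. Finish while still gripping the cover and pressing it fully home, its flange flush on the case, so that a workmate could fit the locking pin: do not let go. Leave the round-knobbed cover, the gear and the bearing ring where they are.

Things in the scene. Friction and masses are not known exactly. Their poses are not given: they have to be found in the camera images.
- cover: The bayonet cover, bare steel, 0.15 to 0.3 kg, upright on the bench. Origin: centre of the stem's underside, z up. Stem 30 mm diameter, z 0 to 22 mm; at its foot two lugs along +x and -x, to 22 mm from the axis, 8 mm wide, z 0 to 7. Flange 60 mm diameter, z 22 to 28. Bar grip on top, 44 mm long (x, parallel to the lugs), 12 mm thick (y), z 28 to 60. Same after a half turn.
- flange (a point): Centre of the underside of the cover's flange (22 mm above the cover's origin), axes as the cover. Fully home it lies at point mouth, to within the bore's 2 mm play. The lugs pass under the collar once the flange is less than 5 mm above the case; let go after the twist, the spring lifts the cover until the flange stands 5 mm proud.
- housing: The gearbox case, a square bare aluminium block 110 x 110 mm (119 over its ribs), 60 mm high, fixed to the bench; bolt heads 12 mm wide, 3 mm high, in the top's corners, 45 mm from the centre in x and y. Origin: centre of its underside, z up. In the top a bore of 34 mm diameter with two entry slots along +x and -x, 12 mm wide, to 24 mm from the axis.
- mouth (a point): Centre of the bore's mouth, level with the case's top (60 mm above the bench), axes as the case (x along the entry slots). The collar round the bore is 10 mm thick; below it the lugs turn about 92 degrees clockwise, seen from above, to a hard stop; the other way is blocked.
- plunger (a joint): The sprung dark round plunger, 28 mm diameter, seen in the bore: how far it is pressed down, in m. At 0 its top is 8 mm below the case's top, and the stem meets it with the flange still 14 mm above the case. It pushes up with 3 N at first and 0.6 N more per mm: about 0.014 and 11.4 N when the cover is fully home.
- plain_cover: Bystander: a similar steel cover, without lugs, with a round knob 22 mm in diameter instead of the bar grip; flange 60 mm diameter, 50 mm high over all, stem 40 mm diameter. Origin: centre of its underside. It may stand in either of the two covers' places.
- gear: Bystander: a steel gear lying flat, 78 mm diameter, 16 mm thick, with a hub 28 mm in diameter to 32 mm height. Origin: centre of its underside.
- race: Bystander: a steel bearing ring lying flat, 66 mm outside, 48 mm inside diameter, 16 mm high. Origin: centre of its underside.

How it is judged:
By the outcome, as a careful person would: the job done as asked, in the order asked, and still so for the second after the job is handed in, while the arm keeps its last pose, push and grip.
It also fails if it takes over 42 s, if anything falls off the work surface, if the arm or the gripper's body presses on something with over 40 N, if the wrist force passes 120 N, or if a joint passes its speed limit or range.

## Working session

There is one attempt and no reset: what is moved stays moved. The work goes in short steps, each a Python script; the robot and the scene stay as the last script left them, time stands still between calls to the robot, and variables do not carry over. Pictures are saved under pics/ and viewed, and the job is handed in when it is done.

```bash
ls; mkdir -p pics
python3 - <<'E'
from bench import *
import cv2,numpy as np,pickle
s=state();print({k:np.round(v,3) for k,v in s.items()})
for n in("scene","side","wrist"):
    d=get_image(n);cv2.imwrite(f"pics/{n}0.png",d["frame"]);pickle.dump(d,open(f"{n}0.pkl","wb"))
    print(n,d["camera_matrix"].round(2).tolist(),d["view"].round(3).tolist(),[k for k in d])
E
```

```text
pics
{'time': np.float64(0.0), 'joint_pos': array([ 1.055,  0.092,  1.232,  0.   ,  1.82 , -0.057]), 'dq': array([-0.   ,  0.   ,  0.   , -0.001, -0.001,  0.001]), 'joint_torque': array([ 1.0000e-03, -4.4646e+01, -4.0644e+01,  7.0000e-02,  3.0000e-02,
       -0.0000e+00]), 'ee_pos': array([0.266, 0.538, 0.23 ]), 'ee_rot': array([-0.   ,  0.227,  0.974, -0.001]), 'ft_force': array([ 0.866,  0.315, -0.205]), 'moment': array([ 0.009, -0.017,  0.002]), 'finger_gap': np.float64(0.088)}
scene [[470.66, 0.0, 326.3], [0.0, 470.66, 236.16], [0.0, 0.0, 1.0]] [[0.232, 0.973, 0.002, -0.157], [-0.676, 0.16, 0.719, 0.33], [0.699, -0.169, 0.695, -1.245], [0.0, 0.0, 0.0, 1.0]] ['frame', 'depth', 'camera_matrix', 'view']
side [[574.3, 0.0, 310.8], [0.0, 574.3, 238.25], [0.0, 0.0, 1.0]] [[0.98, -0.198, -0.02, -0.58], [0.156, 0.702, 0.695, -0.15], [-0.124, -0.684, 0.719, -0.966], [0.0, 0.0, 0.0, 1.0]] ['frame', 'depth', 'camera_matrix', 'view']
wrist [[371.65, 0.0, 320.2], [0.0, 371.65, 239.17], [0.0, 0.0, 1.0]] [[0.443, 0.897, -0.001, -0.601], [-0.867, 0.428, -0.256, 0.03], [-0.229, 0.114, 0.967, -0.39], [0.0, 0.0, 0.0, 1.0]] ['frame', 'depth', 'camera_matrix', 'view']
```

View pics/scene0.png

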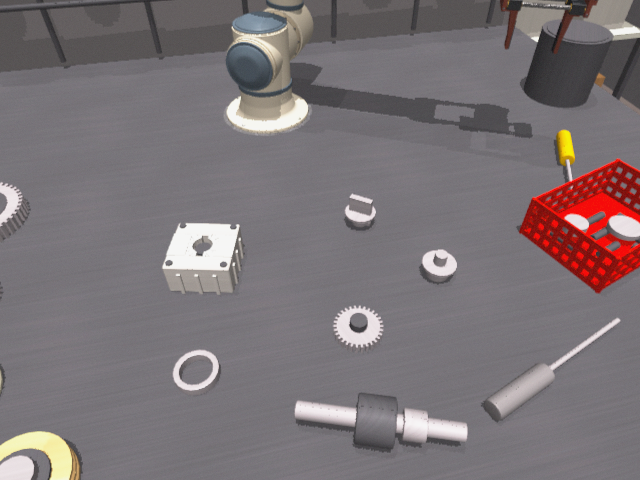

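View pics/side0.png

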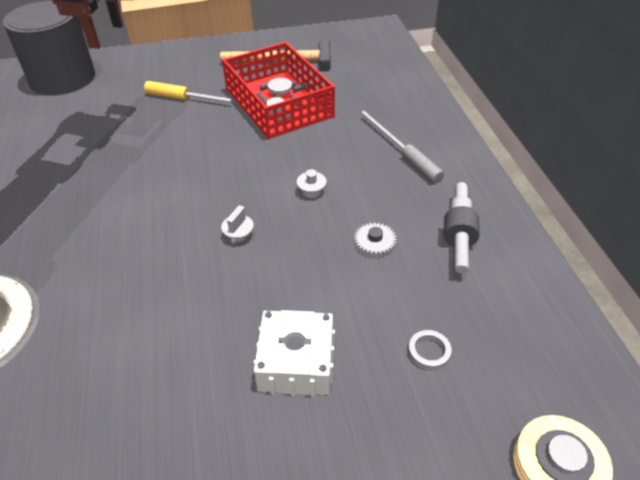

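View pics/wrist0.png

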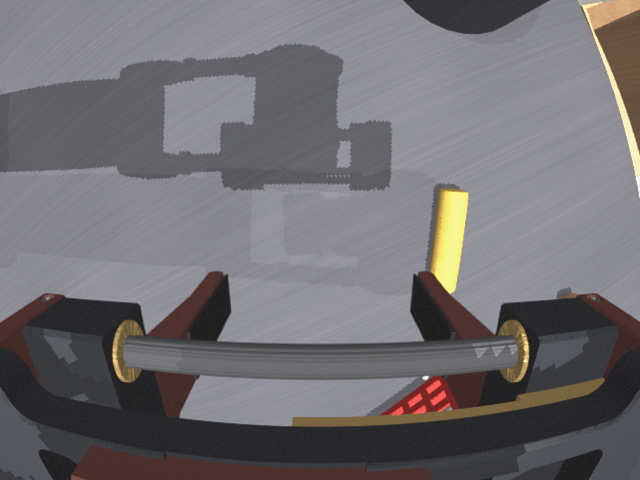

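The bar-grip cover is at scene (360,212) and side (237,226). The case is at scene (204,250) and side (295,345), and the knob cover at scene (439,264). I'll enlarge these next.

```bash
cat > h.py <<'E'
import numpy as np,cv2,pickle
def ray(d,u,v,fish=False):
    K=d["camera_matrix"];x=(u-K[0,2])/K[0,0];y=(v-K[1,2])/K[1,1]
    if fish:
        r=np.hypot(x,y);s=np.sin(r)/r if r>1e-9 else 1;c=np.array([x*s,-y*s,-np.cos(r)])
    else: c=np.array([x,-y,-1.])
    R=d["view"][:3,:3];t=d["view"][:3,3]
    return -R.T@t,R.T@c
def atz(d,u,v,z,fish=False):
    o,r=ray(d,u,v,fish);return o+r*(z-o[2])/r[2]
def proj(d,P,fish=False):
    K=d["camera_matrix"];P=np.atleast_2d(P);c=P@d["view"][:3,:3].T+d["view"][:3,3]
    p=np.c_[c[:,0],-c[:,1],-c[:,2]]
    if fish:
        th=np.arctan2(np.hypot(p[:,0],p[:,1]),p[:,2]);ph=np.arctan2(p[:,1],p[:,0]);q=np.c_[th*np.cos(ph),th*np.sin(ph)]
    else:q=p[:,:2]/p[:,2:]
    return q*[K[0,0],K[1,1]]+[K[0,2],K[1,2]]
def crop(d,u0,v0,w,h,k,fn):
    cv2.imwrite(fn,cv2.resize(d["frame"][v0:v0+h,u0:u0+w],None,fx=k,fy=k,interpolation=cv2.INTER_CUBIC))
E
python3 - <<'E'
from h import *
a=pickle.load(open("scene0.pkl","rb"));b=pickle.load(open("side0.pkl","rb"))
L=lambda i:cv2.resize(i,(400,300),interpolation=cv2.INTER_CUBIC)
fa=a["frame"];fb=b["frame"]
top=np.hstack([L(fa[210:300,150:270]),L(fa[182:242,320:400])])
bot=np.hstack([L(fb[300:405,235:375]),L(fb[195:255,197:277])])
cv2.imwrite("pics/crops0.png",np.vstack([top,bot]))
for n,d,c in(("scene",a,(360,200)),("side",b,(237,212))):print(n,atz(d,*c,.06).round(3))
print(atz(a,203,246,.06),atz(b,295,341,.06))
E
```

```text
scene [0.478 0.112 0.06 ]
side [0.478 0.117 0.06 ]
[ 0.53410054 -0.18163165  0.06      ] [ 0.53165752 -0.18435619  0.06      ]
```

View pics/crops0.png

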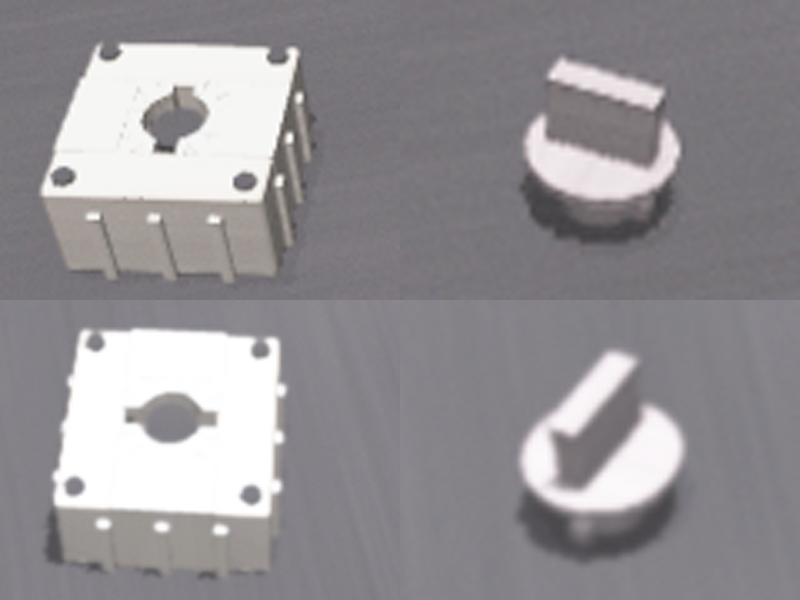

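Run:
```python
from h import *
a=pickle.load(open("scene0.pkl","rb"));b=pickle.load(open("side0.pkl","rb"))
def f(d,pts,o,s,z): return np.array([atz(d,o[0]+u/s,o[1]+v/s,z)[:2] for u,v in pts])
for n,d,p,o,s in(("scene",a,[(110,52),(278,57),(245,181),(62,176)],(150,210),3.333),("side",b,[(95,43),(261,50),(251,195),(74,186)],(235,300),2.857)):
    q=f(d,p,o,s,.063);print(n,q.mean(0),[np.linalg.norm(q[i]-q[i-1]).round(4) for i in range(4)],[np.degrees(np.arctan2(*(q[i]-q[i-1])[::-1])).round(1) for i in range(4)])
for n,d,p,o,s in(("scene",a,[(158,60),(264,93),(257,109),(148,74)],(320,182),5),("side",b,[(212,52),(237,58),(178,132),(152,130)],(197,195),5)):
    q=f(d,p,o,s,.06);print(n,q.mean(0),[np.linalg.norm(q[i]-q[i-1]).round(4) for i in range(4)],[np.degrees(np.arctan2(*(q[i]-q[i-1])[::-1])).round(1) for i in range(4)])
# slots dirs
q=f(a,[(185,92),(165,150)],(150,210),3.333,.06);print(q,np.degrees(np.arctan2(*(q[1]-q[0])[::-1])),q.mean(0))
q=f(b,[(127,414),(216,419)],(235,195),2.857,.06)
q=f(b,[(127,114),(216,119)],(235,300),2.857,.06);print(q,np.degrees(np.arctan2(*(q[1]-q[0])[::-1])),q.mean(0))
```

```text
scene [ 0.53263734 -0.18213756] [np.float64(0.0894), np.float64(0.0896), np.float64(0.0889), np.float64(0.09)] [np.float64(164.1), np.float64(74.2), np.float64(-15.7), np.float64(-105.4)]
side [ 0.5309527  -0.18547303] [np.float64(0.0893), np.float64(0.0904), np.float64(0.0897), np.float64(0.0898)] [np.float64(74.7), np.float64(-15.2), np.float64(-105.7), np.float64(164.5)]
scene [0.47494384 0.11574752] [np.float64(0.0094), np.float64(0.0438), np.float64(0.0099), np.float64(0.045)] [np.float64(140.6), np.float64(50.0), np.float64(-32.8), np.float64(-130.5)]
side [0.47539724 0.11292157] [np.float64(0.0453), np.float64(0.0103), np.float64(0.0432), np.float64(0.0097)] [np.float64(54.7), np.float64(-31.4), np.float64(-126.6), np.float64(161.2)]
[[ 0.51431193 -0.17641795]
 [ 0.55423094 -0.18832601]] -16.610131965948423 [ 0.53427144 -0.18237198]
[[ 0.50912189 -0.17747357]
 [ 0.55433229 -0.19045045]] -16.015220838894 [ 0.53172709 -0.18396201]
```

```bash
cat >> h.py <<'E'
def quat(ydeg):
    # tool down, tool y axis at ydeg in world: quat (0,x,y,0)
    p=np.radians((ydeg+90)/2) # X axis angle = 2*p with x=cos p,y=sin p
    return [0,float(np.cos(p)),float(np.sin(p)),0]
def ydeg(q):
    w,x,y,z=q; return np.degrees(np.arctan2(w*w-x*x+y*y-z*z,2*(x*y-w*z)))
E
python3 - <<'E'
from h import *
from bench import *
print(ydeg(state()["ee_rot"]),ydeg(quat(-38)), ydeg(quat(74)))
q=inverse_kinematics([.4752,.114,.15],quat(-38));print(q)
move_to([.4752,.114,.15],quat(-38))
s=state();print(s["time"],s["ee_pos"],ydeg(s["ee_rot"]),s["joint_pos"],s["ft_force"])
d=get_image("wrist");pickle.dump(d,open("w1.pkl","wb"));cv2.imwrite("pics/w1.png",d["frame"])
print(proj(d,[[.4752,.114,.06],[.4752,.114,.028]],True))
E
```

```text
63.71483962348307 -38.0 74.0
[ 1.65818456e-01 -2.12399054e-01  1.66450096e+00 -4.44089210e-16
  1.68949075e+00  8.29043572e-01]
1.9 [0.47525015 0.11479874 0.15029636] -37.90044305424336 [ 1.67172132e-01 -2.12253463e-01  1.66385212e+00  3.52011308e-04
  1.68952574e+00  8.28701412e-01] [-0.86265017  0.38406233  0.21944755]
[[323.18513763 248.66564335]
 [322.88324283 237.0257086 ]]
```

View pics/w1.png

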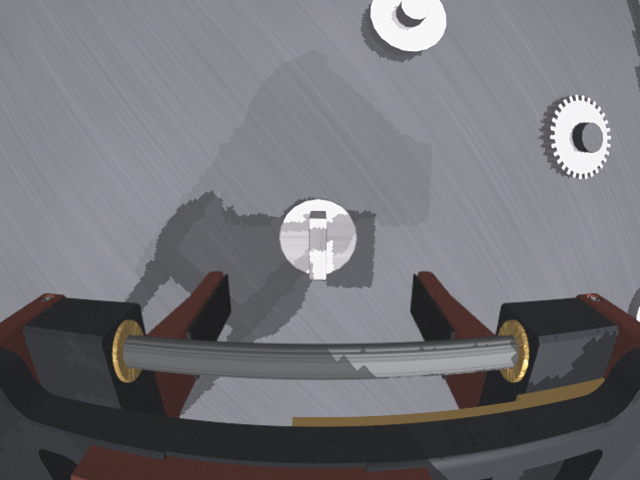

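The wrist picture shows the cover at about (318,240), with the bar almost in line with the image's vertical. I'll enlarge it.

Run:
```python
from h import *
d=pickle.load(open("w1.pkl","rb"));crop(d,268,190,100,100,6,"pics/w1c.png")
K=d["camera_matrix"];print(K[0,2])
```

```text
320.19922860978113
```

View pics/w1c.png

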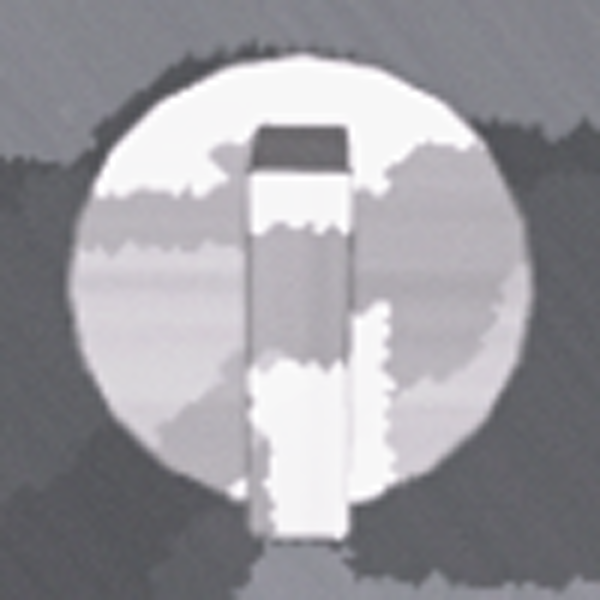

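Run:
```python
from h import *
d=pickle.load(open("w1.pkl","rb"))
g=lambda u,v,z:atz(d,268+(u+.5)/6-.5,190+(v+.5)/6-.5,z,True)[:2]
q=np.array([g(248,172,.06),g(351,172,.06),g(350,540,.06),g(248,540,.06)])
print(q.mean(0),[np.linalg.norm(q[i]-q[i-1]) for i in range(4)],[np.degrees(np.arctan2(*(q[i]-q[i-1])[::-1])) for i in range(4)])
f=np.array([g(70,285,.028),g(532,285,.028),g(302,55,.028),g(302,507,.028)])
print(f, f.mean(0),(f[0]+f[1])/2,(f[2]+f[3])/2,np.linalg.norm(f[0]-f[1]),np.linalg.norm(f[2]-f[3]))
```

```text
[0.47165444 0.115857  ] [np.float64(0.044014692364944805), np.float64(0.011544423229436758), np.float64(0.04400195493754644), np.float64(0.011981493767849623)] [np.float64(51.617381535245755), np.float64(-37.91823559397284), np.float64(-127.81363693430902), np.float64(142.1361124459856)]
[[0.44857866 0.13467519]
 [0.49550379 0.09814202]
 [0.49048344 0.13978234]
 [0.45350825 0.09245036]] [0.47201854 0.11626248] [0.47204122 0.11640861] [0.47199585 0.11611635] 0.05946964993003681 0.06006230706890152
```

Run:
```python
from h import *
from bench import *
move_l([.4735,.1152,.039],speed=.12,orientation=quat(-38))
s=state();print(s["time"],s["ee_pos"],s["ft_force"])
close()
s=state();print(s["time"],s["ee_pos"],ydeg(s["ee_rot"]),s["ft_force"],s["moment"],s["finger_gap"])
move_l([.4735,.1152,.15],speed=.2)
s=state();print(s["time"],s["ee_pos"],s["ft_force"],s["finger_gap"])
d=get_image("wrist");pickle.dump(d,open("w2.pkl","wb"));cv2.imwrite("pics/w2.png",d["frame"])
```

```text
3.025 [0.47411797 0.11529983 0.03996866] [ 0.05119073 -0.17314796  0.11865475]
4.175 [0.47348995 0.11523148 0.03896855] -37.99648533921511 [ 1.0292744   0.25587919 -0.47661965] [ 0.02096377  0.13334172 -0.00950632] 0.011886641634077317
4.8833 [0.47295379 0.11508451 0.14847836] [-0.56936962 -0.11701828 -2.17879868] 0.011603179698893129
```

View pics/w2.png

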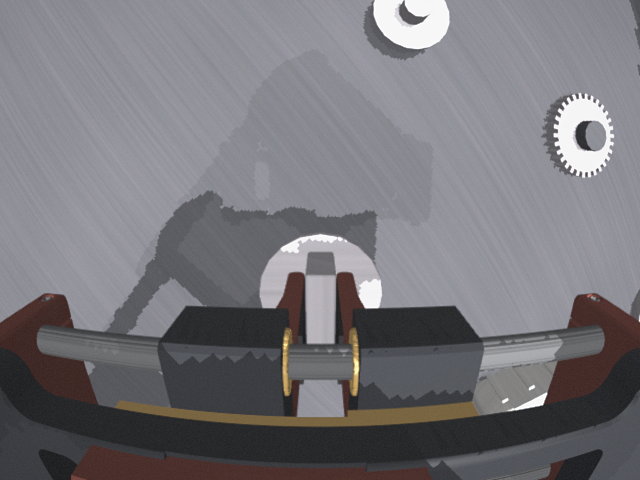

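The cover is gripped (gap 11.9 mm) and upright. I'll carry it to a hover over the case and use the held cover, whose pose I know, to cancel the camera bias.

Run:
```python
from h import *
from bench import *
P=[.531,-.183,.135]
q=inverse_kinematics(P,quat(74.5));print(q)
assert q is not None and -2.2<q[5]<-1
move_to(P,quat(74.5)); hold(.3)
s=state();print(s["time"],s["ee_pos"],ydeg(s["ee_rot"]),s["ft_force"])
for n in("scene","side","wrist"):
    d=get_image(n);pickle.dump((d,state()),open(f"{n}3.pkl","wb"));cv2.imwrite(f"pics/{n}3.png",d["frame"])
L=lambda i:cv2.resize(i,(400,300),interpolation=cv2.INTER_CUBIC)
a=pickle.load(open("scene3.pkl","rb"))[0]["frame"];b=pickle.load(open("side3.pkl","rb"))[0]["frame"]
cv2.imwrite("pics/c3.png",np.vstack([np.hstack([L(a[200:305,140:280]),L(b[260:395,215:395])]),cv2.resize(pickle.load(open("wrist3.pkl","rb"))[0]["frame"],(800,600))[:300]]))
print(state()["time"])
```

```text
[-3.92458367e-01 -9.93040000e-03  1.50334886e+00 -4.44089210e-16
  1.64817420e+00 -1.69272866e+00]
7.3917 [ 0.53105245 -0.18279238  0.13506997] 74.51311308848217 [ 0.20482975  0.01998226 -2.43474058]
7.5417
```

View pics/c3.png

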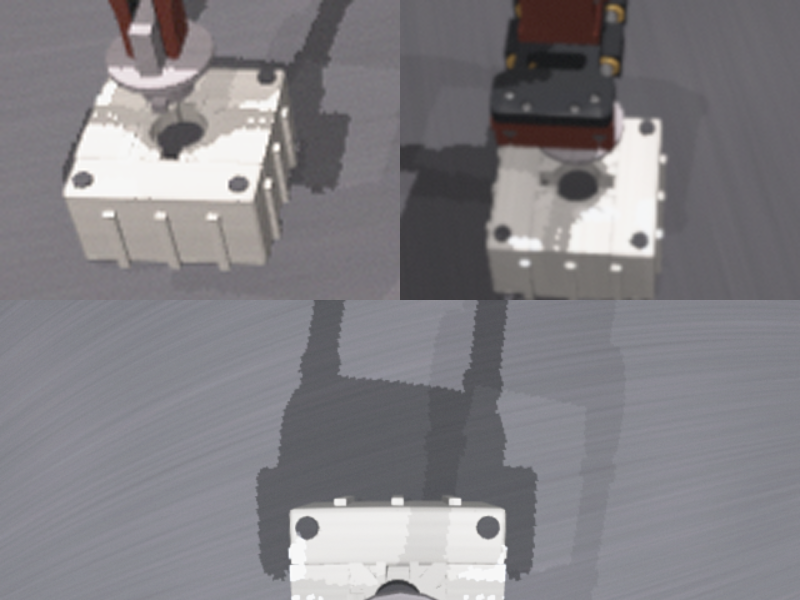

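View pics/wrist3.png

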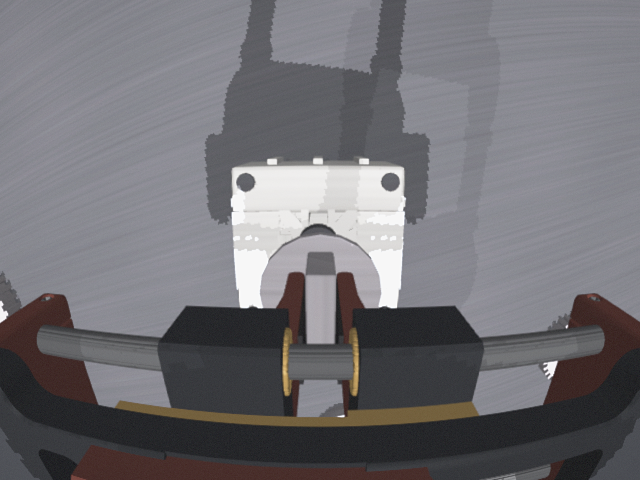

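Run:
```python
from h import *
a=pickle.load(open("scene3.pkl","rb"))[0];b=pickle.load(open("side3.pkl","rb"))[0];w=pickle.load(open("wrist3.pkl","rb"))[0]
crop(a,150,195,110,80,7,"pics/a3.png");crop(w,225,150,190,140,4,"pics/w3c.png");crop(b,250,285,90,90,6,"pics/b3.png")
```

```text
(no output)
```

View pics/a3.png

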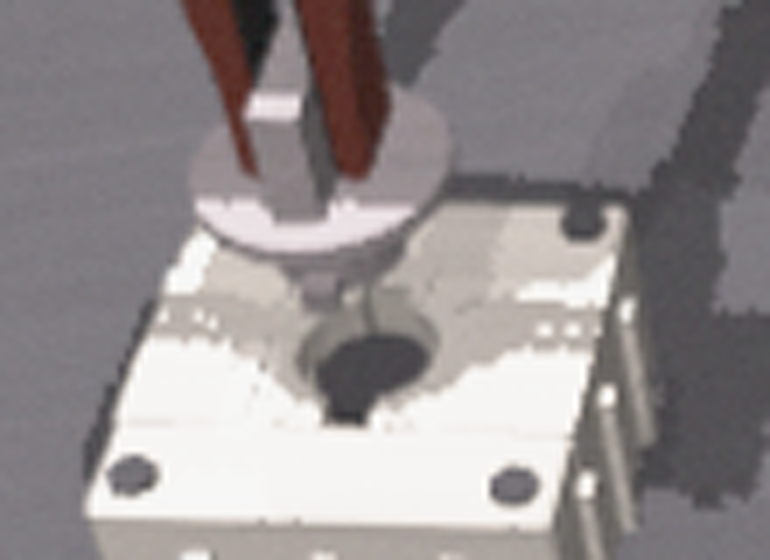

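View pics/w3c.png

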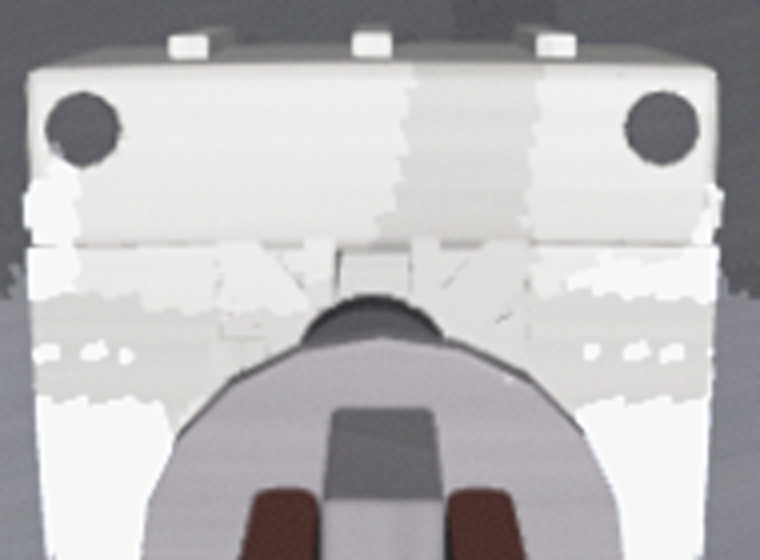

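View pics/b3.png

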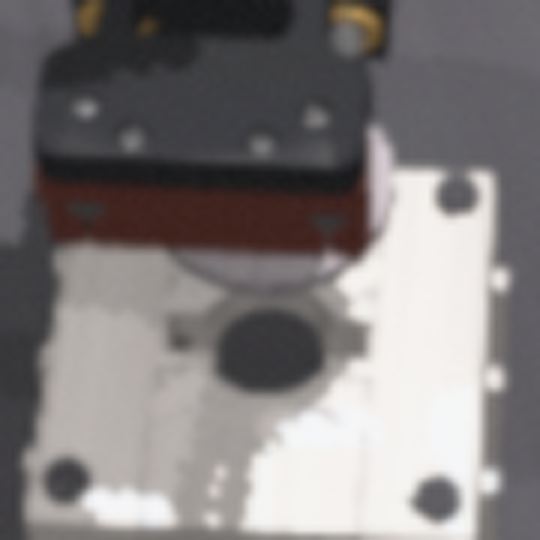

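```bash
cat > fit.py <<'E'
from h import *
from scipy.optimize import least_squares
T={n:pickle.load(open(f"{n}3.pkl","rb")) for n in("scene","side","wrist")}
O={"scene":(150,195,7),"side":(250,285,6),"wrist":(225,150,4)}
C=lambda n,u,v:(O[n][0]+(u+.5)/O[n][2]-.5,O[n][1]+(v+.5)/O[n][2]-.5)
th=np.linspace(0,2*np.pi,721)
def sil(n,x,y,z0,r=.03):
    d=T[n][0];P=np.vstack([np.c_[x+r*np.cos(th),y+r*np.sin(th),0*th+z] for z in(z0,z0+.006)])
    return proj(d,P,n=="wrist")
# measured: (kind, crop coord)
M={"scene":[("l",190),("r",456),("b",258)],"side":[("r",393),("b",294)],"wrist":[("l",143),("r",622),("t",337)]}
B={"scene":[(133,475,-1,0),(514,486,0,0),(584,222,0,0)],"side":[(457,195),(437,497),(66,480)],"wrist":[(83,128),(662,128)]}
tcp=T["scene"][1]["ee_pos"];z0=tcp[2]-.039+.022
for n in T:
    ox,oy,k=O[n]
    def res(p):
        s=sil(n,p[0],p[1],z0);o=[]
        for kind,v in M[n]:
            m=(v+.5)/k-.5
            o.append({"l":s[:,0].min()-ox-m,"r":s[:,0].max()-ox-m,"t":s[:,1].min()-oy-m,"b":s[:,1].max()-oy-m}[kind])
        return o
    r=least_squares(res,tcp[:2],diff_step=1e-3);
    # case fit: x,y,yaw
    corners=np.array([[1,1],[1,-1],[-1,-1],[-1,1]])*.045
    meas=np.array([C(n,*b[:2]) for b in B[n]])
    w=np.array([atz(T[n][0],*m,.063,n=="wrist")[:2] for m in meas])
    def pose(p):
        c,s=np.cos(p[2]),np.sin(p[2]);Q=corners@np.array([[c,s],[-s,c]])+p[:2];return Q
    g=pose([.531,-.183,np.radians(-15.5)]);idx=[int(np.argmin(np.linalg.norm(g-q,axis=1))) for q in w]
    def res2(p):
        Q=pose(p)[idx];return (proj(T[n][0],np.c_[Q,np.full(len(Q),.063)],n=="wrist")-meas).ravel()
    r2=least_squares(res2,[.531,-.183,np.radians(-15.5)],x_scale=[.01,.01,.1])
    print(n,"flange",r.x.round(4),"resid px",np.round(r.fun,2),"bias",(r.x-tcp[:2]).round(4),"case",r2.x[:2].round(4),np.degrees(r2.x[2]).round(2),"res",np.abs(r2.fun).max().round(2),"corrected",(r2.x[:2]-r.x+tcp[:2]).round(4))
print(tcp)
E
python3 fit.py
```

```text
scene flange [ 0.5292 -0.1819] resid px [-0.31  0.31 -0.03] bias [-0.0019  0.0009] case [ 0.5312 -0.1827] -15.47 res 0.24 corrected [ 0.5331 -0.1836]
side flange [ 0.5333 -0.1813] resid px [-0.  0.] bias [0.0023 0.0015] case [ 0.5306 -0.1842] -15.43 res 0.27 corrected [ 0.5283 -0.1857]
wrist flange [ 0.5335 -0.1819] resid px [-1.54  1.54  0.18] bias [0.0024 0.0009] case [ 0.5285 -0.1822] -15.54 res 0.4 corrected [ 0.5261 -0.1831]
[ 0.53104269 -0.18284077  0.13504138]
```

```bash
cat > fit2.py <<'E'
from h import *
from scipy.optimize import least_squares
d,s=pickle.load(open("wrist3.pkl","rb"));tcp=s["ee_pos"]
C=lambda u,v:np.array((225+(u+.5)/4-.5,150+(v+.5)/4-.5))
R=d["view"][:3,:3];print("cam",(-R.T@d["view"][:3,3]-tcp).round(4),"axis",(-R[2]).round(3))
yaw=np.radians(ydeg(s["ee_rot"])+90)
e=np.array([np.cos(yaw),np.sin(yaw),0]);f=np.array([-e[1],e[0],0])
top=np.array([0,0,1])
corn=lambda sgn,o:[o+sgn*.022*e+t*.006*f+z*top for z in(.028,.06) for t in(-1,1)]
o0=tcp-[0,0,.039]
for sgn in(1,-1):print(sgn,[(((p-[225,150])+.5)*4-.5).round(0).tolist() for p in proj(d,np.array(corn(sgn,o0)),True)])
fl=np.array([o0+.03*(np.cos(t)*e+np.sin(t)*f)+.028*top for t in np.linspace(0,6.28,13)])
print((((proj(d,fl,True)-[225,150])+.5)*4-.5).round(0).tolist())
D=d["depth"]
for u,v in((200,520),(560,520),(380,365),(250,420),(130,230),(630,230),(380,220),(380,330),(380,450)):
    p=C(u,v);z=D[int(round(p[1])),int(round(p[0]))];o,r=ray(d,*p,True);c=R@r
    print((u,v),z.round(4),(o+r*z/(-c[2])).round(4))
E
python3 fit2.py
```

```text
cam [-0.0679  0.0203  0.1546] axis [ 0.247 -0.068 -0.967]
1 [[420.0, 399.0], [317.0, 399.0], [429.0, 494.0], [303.0, 494.0]]
-1 [[417.0, 733.0], [322.0, 732.0], [424.0, 876.0], [312.0, 875.0]]
[[368.0, 333.0], [239.0, 366.0], [150.0, 456.0], [123.0, 572.0], [162.0, 681.0], [252.0, 758.0], [370.0, 786.0], [487.0, 759.0], [577.0, 682.0], [615.0, 573.0], [589.0, 456.0], [499.0, 367.0], [369.0, 333.0]]
(200, 520) 0.1761 [ 0.5188 -0.2005  0.1243]
(560, 520) 0.1758 [ 0.5302 -0.159   0.1246]
(380, 365) 0.1718 [ 0.5062 -0.1747  0.1238]
(250, 420) 0.1731 [ 0.5085 -0.191   0.1241]
(130, 230) 0.2313 [ 0.4909 -0.2113  0.0608]
(630, 230) 0.2324 [ 0.5121 -0.1353  0.0599]
(380, 220) 0.2317 [ 0.5002 -0.173   0.0601]
(380, 330) 0.1733 [ 0.5028 -0.1737  0.1213]
(380, 450) 0.1565 [ 0.5107 -0.1759  0.1408]
```

Run:
```python
from h import *
from bench import *
tx=np.radians(-15.5);a=np.array([np.cos(tx),np.sin(tx)]);b=np.array([-a[1],a[0]])
p=np.array([.53104,-.18284])-.0024*a-.0016*b;print(p)
move_l([*p,.107],speed=.08,orientation=quat(74.5)); hold(.3)
s=state();print(s["time"],s["ee_pos"],ydeg(s["ee_rot"]),s["ft_force"])
T={}
for n in("scene","side","wrist"):
    d=get_image(n);T[n]=d;pickle.dump((d,state()),open(f"{n}4.pkl","wb"))
crop(T["scene"],150,195,110,80,7,"pics/a4.png");crop(T["wrist"],225,150,190,140,4,"pics/w4c.png");crop(T["side"],250,285,90,90,6,"pics/b4.png")
```

```text
[ 0.52829971 -0.18374044]
8.3417 [ 0.52857032 -0.183845    0.10755398] 74.50051620654715 [-0.44830513 -0.1539637  -2.1113884 ]
```

View pics/a4.png

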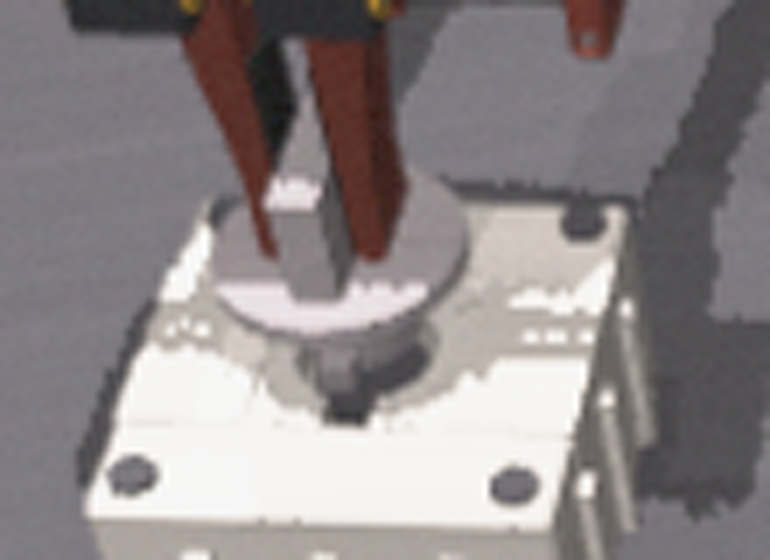

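View pics/w4c.png

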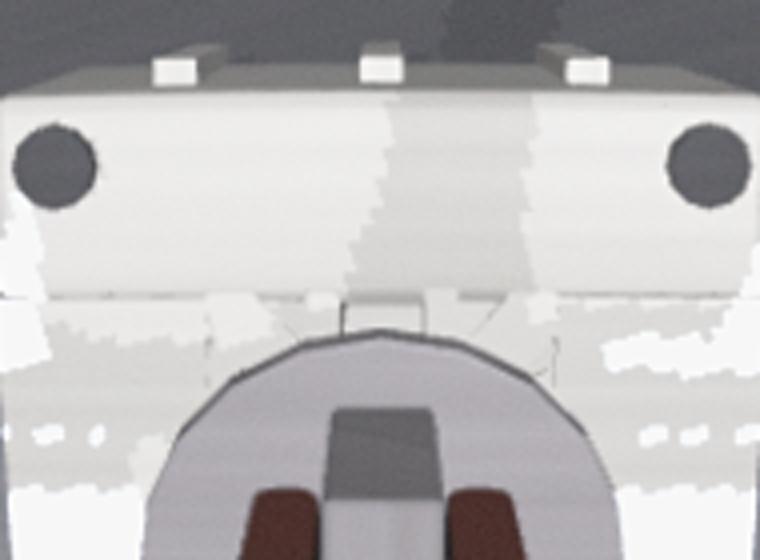

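View pics/b4.png

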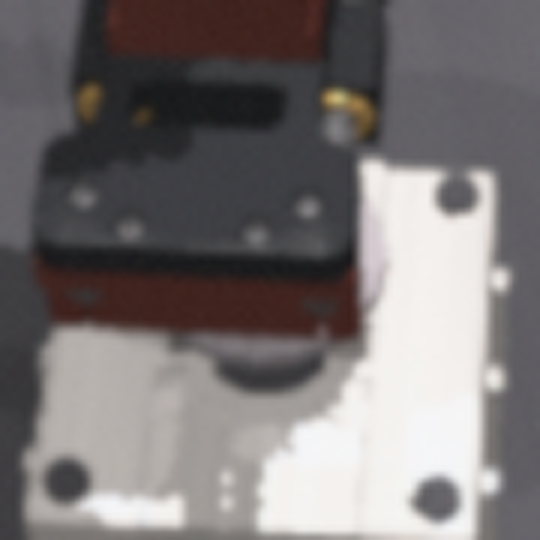

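```bash
cat > fit3.py <<'E'
from h import *
from scipy.optimize import least_squares
tx=np.radians(-15.5);a=np.array([np.cos(tx),np.sin(tx),0]);b=np.array([-a[1],a[0],0]);k=np.array([0,0,1.])
th=np.linspace(0,2*np.pi,721)
O={"scene":(150,195,7),"side":(250,285,6),"wrist":(225,150,4)}
def run(tag,n,bolts,sil,pts,z0=.039):
    d,s=pickle.load(open(f"{n}{tag}.pkl","rb"));tcp=s["ee_pos"];o=np.array(O[n][:2]);K=O[n][2]
    pc=lambda P:((proj(d,P,n=="wrist")-o)+.5)*K-.5
    def cov(p):
        c=tcp-[0,0,z0]+p[0]*a+p[1]*b;r=[]
        S=pc(np.vstack([c+.03*np.cos(th)[:,None]*a+.03*np.sin(th)[:,None]*b+h*k for h in(.022,.028)]))
        for kind,v in sil:r.append({"l":S[:,0].min(),"r":S[:,0].max(),"t":S[:,1].min(),"b":S[:,1].max()}[kind]-v)
        for (x,y,z),m in pts:r+=list((pc(c+x*a+y*b+z*k)[0]-m))
        return np.array(r)/K
    def cas(p):
        c=np.array([tcp[0],tcp[1],.063])+p[0]*a+p[1]*b
        return np.concatenate([(pc(c+i*.045*a+j*.045*b)[0]-m) for (i,j),m in bolts])/K
    r=least_squares(cov,[0,0],x_scale=.001,diff_step=.1 if 0 else None);q=least_squares(cas,[0,0],x_scale=.001)
    print(tag,n,"cover a,b mm",(r.x*1e3).round(2),"res",r.fun.round(2),"case",(q.x*1e3).round(2),"res",q.fun.round(2),"=> case-cover",((q.x-r.x)*1e3).round(2), "abs", (tcp+(q.x-r.x)[0]*a+(q.x-r.x)[1]*b)[:2].round(4))
bar=[((-.022,-.006,.028),(330,408)),((-.022,.006,.028),(435,408)),((-.022,-.006,.06),(323,500)),((-.022,.006,.06),(443,500))]
run(3,"wrist",[((-1,-1),(83,128)),((-1,1),(662,128))],[("t",337)],bar)
run(4,"wrist",[((-1,-1),(55,166)),((-1,1),(708,166))],[("t",330)],bar)
sb=[((1,-1),(133,475)),((1,1),(514,486)),((-1,1),(584,222))]
run(3,"scene",sb,[("l",190),("r",456),("b",258)],[((.022,-.006,.06),(245,120)),((.022,.006,.06),(300,120))])
run(4,"scene",sb,[("l",212),("r",470),("b",338)],[((.022,-.006,.06),(266,208)),((.022,.006,.06),(320,210))])
db=[((-1,-1),(66,480)),((1,1),(457,195)),((1,-1),(437,497))]
run(3,"side",db,[("r",393),("b",294)],[])
run(4,"side",db,[("r",386),("b",362)],[])
E
python3 fit3.py
```

```text
3 wrist cover a,b mm [1.   1.63] res [-2.09  0.26 -0.08 -0.21 -0.09 -0.67  0.96  0.63  0.95] case [-2.59  0.1 ] res [-0.39  0.07  0.39 -0.04] => case-cover [-3.6  -1.53] abs [ 0.5271 -0.1834]
4 wrist cover a,b mm [0.87 1.59] res [-0.66  0.26 -0.39 -0.21 -0.4  -0.67  0.62  0.63  0.61] case [-0.27  1.48] res [-0.65  0.04  0.65  0.01] => case-cover [-1.15 -0.11] abs [ 0.5273 -0.1836]
3 scene cover a,b mm [0.89 1.39] res [-0.17  0.56  1.28 -0.15 -0.77 -0.2  -0.57] case [0.1  0.18] res [-0.24 -0.04  0.18 -0.05  0.06  0.07] => case-cover [-0.8  -1.21] abs [ 0.5299 -0.1838]
4 scene cover a,b mm [1.43 1.61] res [-0.21  0.61  1.52 -0.12 -0.75 -0.25 -0.84] case [2.28 1.79] res [-0.24 -0.04  0.18 -0.05  0.06  0.07] => case-cover [0.85 0.18] abs [ 0.5294 -0.1839]
3 side cover a,b mm [1.78 2.1 ] res [-0.  0.] case [-0.09 -1.36] res [-0.13 -0.07  0.04 -0.25  0.09  0.28] => case-cover [-1.86 -3.46] abs [ 0.5283 -0.1857]
4 side cover a,b mm [1.94 3.22] res [-0.  0.] case [2.17 0.2 ] res [-0.13 -0.07  0.04 -0.25  0.09  0.28] => case-cover [ 0.23 -3.02] abs [ 0.5279 -0.1867]
```

Wrist and scene agree on the case centre to about ±1 mm, at (0.528, -0.1838). Yaw is -15.5°. The bore play is 2 mm, so I'll descend in steps and watch the force.

Run:
```python
from h import *
from bench import *
p=[.528,-.1837]
move_l([*p,.102],speed=.05,orientation=quat(74.5))
for z in(.098,.096,.094,.092):
    move_l([*p,z],speed=.04);hold(.1);s=state();print(z,s["time"].round(2),s["ee_pos"].round(4),s["ft_force"].round(2),s["moment"].round(3))
    if s["ft_force"][2]>4:break
d=get_image("scene");crop(d,150,195,110,80,7,"pics/a5.png")
```

```text
Traceback (most recent call last):
AttributeError: 'float' object has no attribute 'round'
```

```bash
cat >> h.py <<'E'
def rep(s,l=""):
    print(l,round(float(s["time"]),2),np.round(s["ee_pos"],4),"F",np.round(s["ft_force"],2),"M",np.round(s["moment"],3),"yaw",round(float(ydeg(s["ee_rot"])),2),"gap",round(float(s["finger_gap"]),4))
E
python3 - <<'E'
from h import *
from bench import *
p=[.528,-.1837]
rep(state())
for z in(.096,.094,.092):
    move_l([*p,z],speed=.04);hold(.1);s=state();rep(s,z)
    if s["ft_force"][2]>4:break
d=get_image("scene");crop(d,150,195,110,80,7,"pics/a5.png")
E
```

```text
9.09 [ 0.528  -0.1837  0.098 ] F [-0.4  -0.65 -1.91] M [0.016 0.06  0.022] yaw 74.5 gap 0.0117
0.096 9.44 [ 0.528  -0.1837  0.096 ] F [ 0.07 -0.44 -2.42] M [-0.05   0.011 -0.01 ] yaw 74.5 gap 0.0115
0.094 9.79 [ 0.528  -0.1837  0.0939] F [ 0.92 -0.07 -2.64] M [-0.05  -0.012  0.073] yaw 74.5 gap 0.0119
0.092 10.14 [ 0.528  -0.1837  0.092 ] F [-0.35  0.17 -2.88] M [ 0.019  0.015 -0.061] yaw 74.5 gap 0.0117
```

View pics/a5.png

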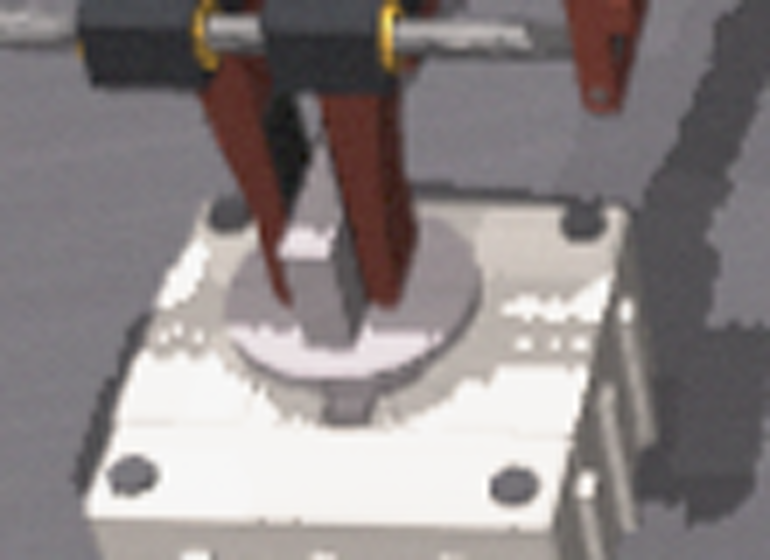

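The lug is inside the slot at scene crop (348,400), 7 mm deep with no contact force. Now I'll press in.

Run:
```python
from h import *
from bench import *
p=[.528,-.1837]
for z in(.088,.084,.081,.079,.078,.077,.0765):
    move_l([*p,z],speed=.04);hold(.1);s=state();rep(s,z)
    f=s["ft_force"]
    if f[2]>14 or np.hypot(f[0],f[1])>10:break
d=get_image("scene");crop(d,150,195,110,80,7,"pics/a6.png");crop(get_image("side"),250,285,90,90,6,"pics/b6.png")
```

```text
0.088 10.54 [ 0.5284 -0.1839  0.0887] F [0.99 0.24 1.68] M [-0.008 -0.175  0.004] yaw 74.5 gap 0.0116
0.084 10.89 [ 0.5285 -0.1839  0.0846] F [1.17 0.14 3.29] M [-0.069 -0.337 -0.015] yaw 74.5 gap 0.0119
0.081 11.24 [ 0.5284 -0.1839  0.0817] F [ 0.85 -0.1   5.02] M [-0.049 -0.264 -0.034] yaw 74.5 gap 0.0118
0.079 11.59 [ 0.5285 -0.1839  0.08  ] F [1.05 0.61 5.53] M [-0.047 -0.17   0.031] yaw 74.5 gap 0.0116
0.078 11.94 [ 0.5285 -0.1839  0.0791] F [ 0.2  -1.45  6.8 ] M [-0.043 -0.102  0.064] yaw 74.5 gap 0.0118
0.077 12.29 [ 0.5285 -0.1839  0.0782] F [-0.12 -0.48  7.57] M [ 0.01  -0.065  0.008] yaw 74.5 gap 0.0119
0.0765 12.64 [ 0.5285 -0.1839  0.0778] F [0.28 0.23 7.88] M [ 0.028 -0.019 -0.015] yaw 74.5 gap 0.0116
```

View pics/a6.png

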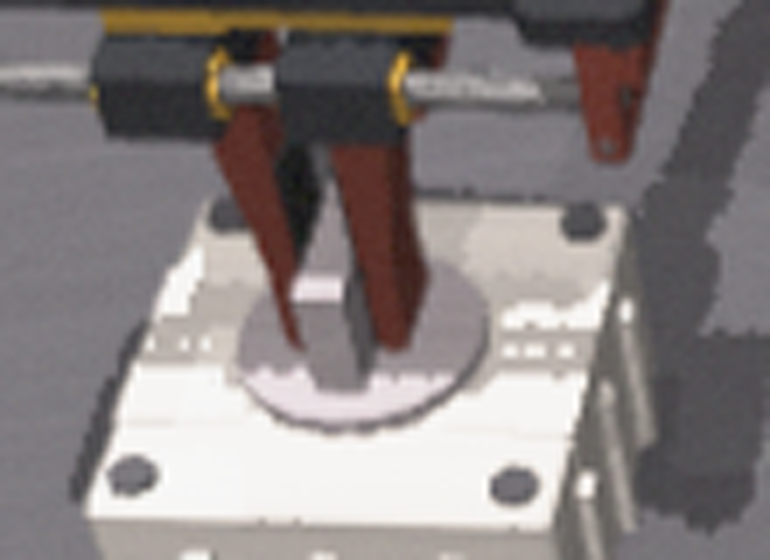

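Run:
```python
from h import *
from bench import *
p=[.528,-.1837,.0758]
move_l(p,speed=.04);rep(state())
for dy in(10,25,45):
    t=state()["time"]
    move_to(p,quat(74.5-dy));s=state();rep(s,dy)
    f=s["ft_force"]
    if np.hypot(f[0],f[1])>12 or f[2]>30 or abs(ydeg(s["ee_rot"])-74.5+dy)>3:print("stop");break
```

```text
12.99 [ 0.5285 -0.1839  0.0771] F [-0.78  0.26  8.04] M [0.021 0.007 0.003] yaw 74.5 gap 0.0116
10 13.28 [ 0.5285 -0.1838  0.0772] F [ 0.04 -0.22  7.89] M [ 0.067 -0.024 -0.1  ] yaw 64.46 gap 0.0119
25 13.64 [ 0.5285 -0.1838  0.0772] F [0.52 0.07 8.72] M [ 0.047  0.016 -0.075] yaw 49.48 gap 0.012
45 14.07 [ 0.5285 -0.1838  0.0772] F [-0.39  0.24  8.79] M [ 0.055  0.027 -0.114] yaw 29.48 gap 0.012
```

Run:
```python
from h import *
from bench import *
p=[.528,-.1837,.0758]
for dy in(65,80,88,91):
    move_to(p,quat(74.5-dy));s=state();rep(s,dy)
    f=s["ft_force"]
    if np.hypot(f[0],f[1])>12 or f[2]>30 or abs(ydeg(s["ee_rot"])-74.5+dy)>3:print("stop");break
hold(.2);rep(state())
for z in (.0748,.0738):
    move_l([.528,-.1837,z],speed=.02);hold(.3);rep(state(),z)
for n,c in(("scene",(150,195,110,80,7,"pics/a7.png")),("side",(240,275,110,90,6,"pics/b7.png"))):
    d=get_image(n);pickle.dump((d,state()),open(f"{n}7.pkl","wb"));crop(d,*c)
d=get_image("wrist");pickle.dump((d,state()),open("wrist7.pkl","wb"));cv2.imwrite("pics/w7.png",d["frame"])
```

```text
65 14.49 [ 0.5285 -0.1838  0.0772] F [ 0.61 -0.24  8.63] M [ 0.003  0.017 -0.13 ] yaw 9.48 gap 0.012
80 14.85 [ 0.5285 -0.1838  0.0772] F [ 0.47 -0.75  8.08] M [ 0.016  0.078 -0.059] yaw -5.52 gap 0.0119
88 15.11 [ 0.5285 -0.1838  0.0772] F [ 0.19 -0.05  8.48] M [ 0.028  0.024 -0.103] yaw -13.54 gap 0.0119
91 15.36 [ 0.5289 -0.184   0.0772] F [ 1.37 -0.49  6.96] M [-0.095 -0.27  -0.014] yaw -16.51 gap 0.0121
 15.56 [ 0.5288 -0.184   0.0772] F [ 2.03 -0.4   7.97] M [-0.156 -0.241  0.02 ] yaw -16.5 gap 0.012
0.0748 16.11 [ 0.5289 -0.184   0.077 ] F [ 0.61  0.17 10.55] M [-0.007  0.141 -0.022] yaw -16.49 gap 0.0117
0.0738 16.66 [ 0.5289 -0.184   0.077 ] F [-1.99  1.42 14.45] M [ 0.202  0.552 -0.002] yaw -16.5 gap 0.012
```

View pics/a7.png

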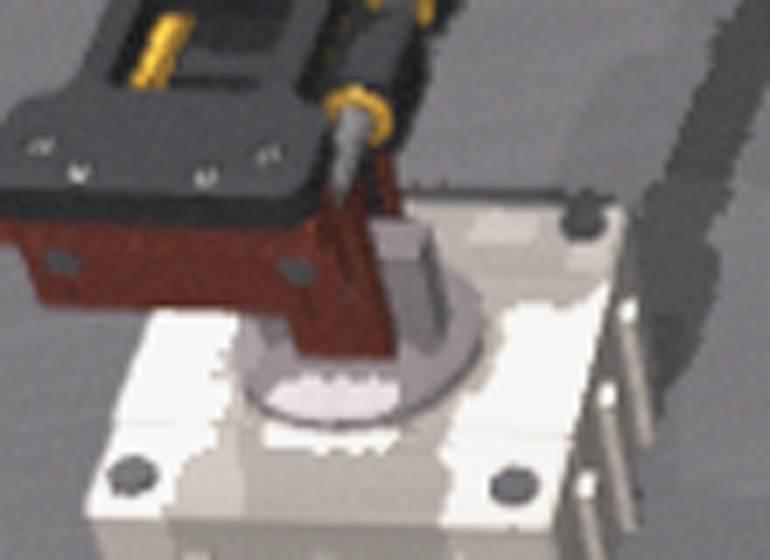

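View pics/w7.png

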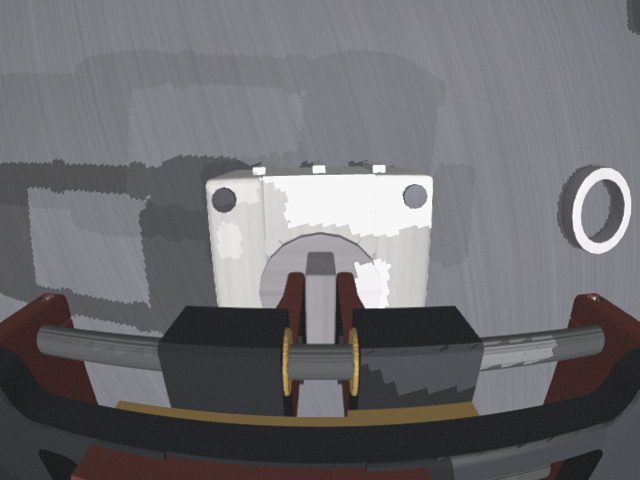

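View pics/b7.png

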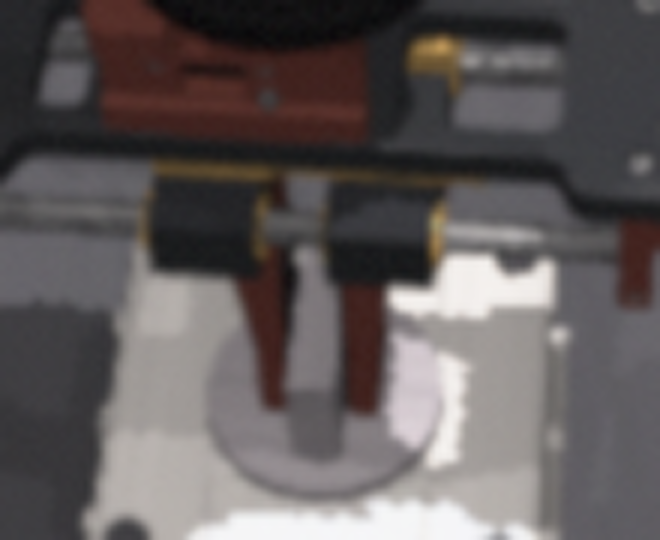

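Run:
```python
from h import *
from bench import *
d,s=pickle.load(open("wrist7.pkl","rb"));R=d["view"][:3,:3]
for u,v in((290,250),(320,243),(345,250),(275,285),(270,300),(370,300),(375,285),(240,230),(300,200),(400,230),(230,270),(415,270)):
    z=np.median(d["depth"][v-1:v+2,u-1:u+2]);o,r=ray(d,u,v,True);c=R@r;print((u,v),(o+r*z/(-c[2])).round(4))
hold(.4);rep(state())
```

```text
(290, 250) [ 0.5209 -0.1582  0.0665]
(320, 243) [ 0.5352 -0.1589  0.0665]
(345, 250) [ 0.5453 -0.1654  0.0666]
(275, 285) [ 0.5085 -0.1729  0.0663]
(270, 300) [ 0.5037 -0.1796  0.0667]
(370, 300) [ 0.5503 -0.1935  0.0666]
(375, 285) [ 0.5546 -0.1868  0.066 ]
(240, 230) [ 0.4997 -0.1434  0.0605]
(300, 200) [ 0.5317 -0.1379  0.061 ]
(400, 230) [ 0.5734 -0.1653  0.0605]
(230, 270) [ 0.4879 -0.1611  0.0608]
(415, 270) [ 0.5762 -0.1875  0.0605]
 17.21 [ 0.5289 -0.184   0.0769] F [-1.12  0.35 14.47] M [0.116 0.573 0.034] yaw -16.49 gap 0.0119
```

The flange top stands 6.0 mm above the case top, which is the flange's own thickness, so it is flush and level all round. Handing in while still gripping and pressing.

Run:
```python
from h import *
from bench import *
rep(state());job_done();rep(state())
```

```text
17.21 [ 0.5289 -0.184   0.0769] F [-1.12  0.35 14.47] M [0.116 0.573 0.034] yaw -16.49 gap 0.0119
the job is handed in; nothing more can be done
the job is handed in; nothing more can be done
```

The bar-grip cover is fitted: both lugs entered the slots, I pushed it in against the spring and twisted it 91° clockwise. I handed the job in at 17.2 s, with the gripper still holding the cover and pressing it down.

**Last checks:**
- **Flush:** wrist depth puts the flange top about 6 mm above the case top all round. That is the flange's own thickness, so it is flush and level.
- **Home:** the TCP stopped at z 0.077, where the cover should be fully home, and stayed there while the push rose to about 17 N net.
- **Grip:** the finger gap is 11.9 mm on the 12 mm bar, with no sign of slip.
- **Bystanders:** I did not touch the round-knobbed cover, the gear or the bearing ring. I did not measure them again at the end.

**What disagreed:** the three cameras put the case 2 to 3 mm apart. I compared the held cover with the case in the same pictures and relied on the wrist and scene views; entry then went with no measurable contact force. At the end the bore holds the TCP about 0.9 mm off the commanded position in x, with side forces of about 1 to 2 N and a wrist moment of about 0.6 N m.

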